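# Press and turn a tapered stopcock shut

### The job

Shut the stopcock with the blue handle: push its raised plug straight down until it is fully home in the tapered glass barrel, and keep pushing down firmly while you turn the bar handle, the shorter way, until it stands square across the two side tubes. Then let go; the plug must stay down and shut. Do not touch the stopcock with the red handle.

Things in the scene. Friction and masses are not known exactly. Their poses are not given: they have to be found in the camera images.
- blue_plug: Blue plug of the stopcock to shut. Handle: a flat bar 52 mm long (its x), 12 thick (its y), 28 high, on a neck 12 mm wide; 28 mm under the origin a round shoulder 25 mm wide, then the taper. Origin: centre of the bar, half-way up, on the turning axis; z up. Origin is 98 to 100 mm above the worktop at the start, 92 mm when home. Turns both ways with about 0.05 N m; stays where left.
- blue_press (a joint): How far the blue plug is pushed down, m: 0 fully raised, 0.008 fully home on a hard seat; starts at 0 to 0.002. Going down takes about 8 N, against friction and a light lifting spring. Friction then holds it, unless it is pulled up by 2 N or more. Keep about 12 to 20 N on it while turning.
- blue_tap: The stopcock of the blue plug, fixed to the worktop: grey base plate 100 x 64 x 12 mm, upright clear glass barrel (27 mm wide, rim 34 mm wide and 60 mm up), two clear level side tubes along this body's +x and -x to 46 mm from the axis, 40 mm up. Origin: on the worktop, on the barrel's axis; z up. Shut: bar (plug's x) at 90 degrees to this x. Start: 11 to 37 degrees off it; stops at 100 either way.
- red_tap: The other stopcock, the same in all but its red plug and handle, fixed too; not to be touched. Origin on the worktop, on the barrel's axis; its bar reaches 114 mm above the worktop. The two stand 12 cm or more apart, one nearer the robot and one farther away, left of the tall rotary evaporator.

How it is judged:
On the way, in this order (a step that is already met when the one before it is completed fails the run):
1. the blue plug is pushed fully home before it has been turned half of the way (z of blue_plug in the frame of blue_tap below 0.0945 m and angle between the x axis of blue_plug and the x axis of blue_tap, either way round below 0.95 rad), for 0.1 s.
2. on the way to the shut position the plug is still being pressed onto its seat with at least 3 N (z of blue_plug in the frame of blue_tap below 0.0945 m and angle between the x axis of blue_plug and the x axis of blue_tap, either way round above 1 rad and contact force between blue_plug and blue_tap above 3 N), for 0.05 s.
At the end, for the whole second after the job is handed in: The blue plug is fully home (within 2.5 mm of its seat), its bar stands square across the side tubes (within 13 degrees), and it is released (z of blue_plug in the frame of blue_tap below 0.0945 m and angle between the x axis of blue_plug and the x axis of blue_tap, either way round above 1.34 rad and contact force between the fingers and blue_plug below 0.1 N); the robot touches nothing.
It fails at once if the blue plug is turned more than 54 degrees off the line of the tubes while it stands more than 4 mm above home (angle between the x axis of blue_plug and the x axis of blue_tap, either way round above 0.95 rad and z of blue_plug in the frame of blue_tap above 0.0962 m).
It fails at once if the robot touches the red stopcock (contact force between any of the fingers, the arm and red_tap above 1 N).
It also fails if it takes over 35 s, if anything falls off the work surface, if the arm or the gripper's body presses on something with over 40 N, if the wrist force passes 120 N, or if a joint passes its speed limit or range.

### The arm

A 6-joint arm with a two-finger parallel gripper is mounted at the origin on a cart in front of the work surface, level with it; the furniture and walls round the work are solid. World frame = base frame: x ahead of the robot, y to its left, z up, the work surface at z = 0. Lengths are in m, angles in rad, forces in N, time in s.
With the tool pointing down it reaches from about 0.325 to 0.775 m from the base axis. Payload 5.5 kg.
Tool frame: the origin (TCP) lies between the finger pads; the fingertips stand 8 mm ahead of it and the grasp point (between the pads) lies 11 mm behind it (tcp_to_tips is the distance from the TCP to the fingertips, in m); z points along the fingers, y is the line along which they close (so a half turn about z gives the same grasp; the last joint's range is limited). The gripper opens to 88 mm and grips with 3 to 60 N. Pads are 20 mm wide; open, the fingers measure 115 mm over their backs; the gripper's body (75 mm by 178 mm) begins 61 mm behind the grasp point.
Start: joints at [-1.318, 0.091, 1.231, -0, 1.82, -0.057], TCP at [0.183, -0.571, 0.231] pointing down, gripper open.
Joint ranges: [-2.87, 2.87], [-0.86, 2.18], [0.17, 2.46], [-1.51, 4.65], [0.06, 2.69], [-2.65, 2.65]. Speed limits (rad/s): [2.57, 2.57, 3.01, 3.14, 3.14, 3.14].

### API

Orientations are given as a unit quaternion [w, x, y, z].
In Python, from bench import * gives the robot as it stands. Calls block until the motion is done:
- move_to(position, orientation): joint-space move of the TCP to a pose.
- move_l(position, speed=0.15, orientation=None): straight line of the TCP; orientation=None keeps the orientation; speed is the mean speed in m/s.
- movej(angles): joint-space move.
- gripper_open() and close(): open the fingers fully, or close them until they stop; the grip force is fixed at half the most.
- hold(seconds).
- inverse_kinematics(position, orientation): joint angles nearest the present ones, or None.
- state(): the state.
- get_image(name): name is "scene" or "top"; returns a dict with "frame" (400x640x3 uint8, blue, green, red), "depth" (400x640 float32, m along the optical axis (not along the pixel's ray), 0 where there is no reading), "camera_matrix" (3x3 intrinsics, pixels), "view" (4x4, takes a point from world to camera coordinates). Camera axes: x right, y up, looking along -z (the intrinsics and any distortion apply to the point x, -y, -z); pixel columns grow to the right and rows downward; lengths in m; the calibration is good to about 2 mm. A picture is of the moment at which its call begins.
A pose or a line that the arm cannot do raises IKError and nothing moves.
- job_done(): hands the job in; it is judged then, once.
The state is a dict: "time": time; "joint_pos": joint angles; "dq": joint speeds; "joint_torque": joint torques, N m; "ee_pos": TCP position; "ee_rot": TCP orientation; "ft_force": force on the tool from outside, world axes, zero at the start; "moment": the same for the moment, N m; "finger_gap": finger opening in m; "finger_force": force on a finger pad.
Only numpy, scipy, OpenCV 4.12 (cv2) and the standard library are available. Lean on these libraries where they do the work, as an engineer would, in place of code of your own. Each camera call takes 0.05 s, during which the arm holds its last target. There are 200 camera calls.

## Working session

There is one attempt and no reset: what is moved stays moved. The work goes in short steps, each a Python script; the robot and the scene stay as the last script left them, time stands still between calls to the robot, and variables do not carry over. Pictures are saved under pics/ and viewed, at most 10 in all, crops included, and the job is handed in when it is done.

```bash
mkdir -p pics; ls; python3 - <<'E'
from bench import *
import cv2,numpy as np,pickle
d={n:get_image(n) for n in("scene","top")}
pickle.dump(d,open('im.pkl','wb'))
for n in d:
    cv2.imwrite(f'pics/{n}0.png',d[n]["frame"]); print(n,d[n]["camera_matrix"],d[n]["view"], (d[n]["depth"]>0).mean())
print(state())
E
```

```text
pics
scene [[372.57974587   0.         319.32300654]
 [  0.         372.57974587 199.69890318]
 [  0.           0.           1.        ]] [[-0.84598698 -0.53265244  0.02423661  0.61944137]
 [ 0.25654069 -0.36676192  0.89424413 -0.07518391]
 [-0.46743225  0.76273656  0.44692284 -0.92640668]
 [ 0.          0.          0.          1.        ]] 0.99605859375
top [[424.57576516   0.         321.54054077]
 [  0.         424.57576516 196.02405727]
 [  0.           0.           1.        ]] [[ 0.01960162 -0.99980502 -0.00238765  0.36804037]
 [ 0.98590426  0.0189321   0.16623586 -0.53176473]
 [-0.16615824 -0.00561248  0.98608313 -0.86829273]
 [ 0.          0.          0.          1.        ]] 0.99605078125
{'time': 0.1, 'joint_pos': array([-1.31772267e+00,  9.18117064e-02,  1.23174098e+00, -5.00598469e-06,
        1.81977039e+00, -5.66626726e-02]), 'dq': array([ 2.33173101e-04, -3.40287256e-03, -2.67515782e-03,  2.72814562e-05,
       -1.32626134e-03,  1.02810508e-04]), 'joint_torque': array([ 3.60323982e-03, -4.47855699e+01, -4.07569206e+01,  7.02240667e-02,
        2.84941663e-02, -1.19160118e-04]), 'ee_pos': array([ 0.18284381, -0.57121538,  0.2296169 ]), 'ee_rot': array([-8.60801263e-04,  9.88031600e-01,  1.54249178e-01, -8.72463210e-05]), 'ft_force': array([-1.03364337, -0.49869651, -0.81747595]), 'moment': array([ 0.04646041,  0.01217136, -0.01094488]), 'finger_force': 0.0, 'finger_gap': 0.0878186113187833}
```

```bash
ls -la pics
```

```text
total 764
drwxr-xr-x 2 agent agent   4096 Dec  1 16:22 .
drwxr-xr-x 3 agent agent   4096 Dec  1 16:22 ..
-rw-r--r-- 1 agent agent 398031 Dec  1 16:22 scene0.png
-rw-r--r-- 1 agent agent 370704 Dec  1 16:22 top0.png
```

View pics/top0.png

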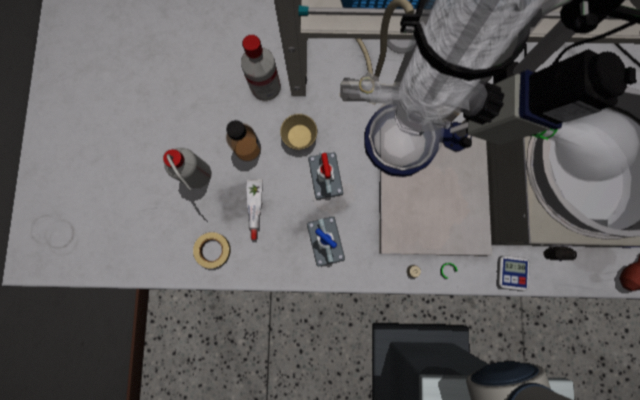

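View pics/scene0.png

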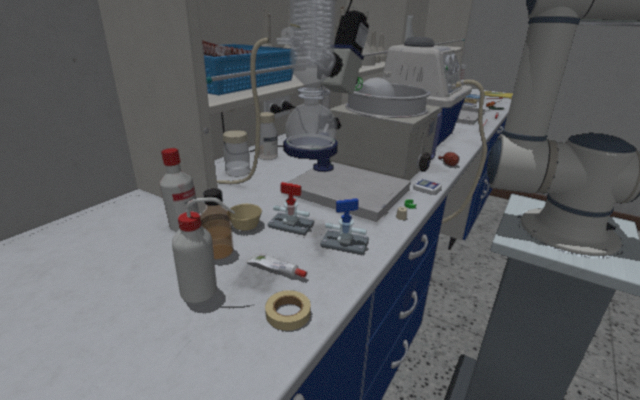

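The top view shows the blue stopcock at about (325,240), nearer the robot, and the red one at (326,172), farther away. The scene view shows the blue handle at (347,208) and the red at (290,190). The evaporator is to their right.

```bash
cat > vis.py <<'E'
import cv2,numpy as np
def cloud(im):
    K,V=im["camera_matrix"],im["view"]; d=im["depth"]
    v,u=np.mgrid[:400,:640]
    c=np.stack([(u-K[0,2])/K[0,0]*d,-(v-K[1,2])/K[1,1]*d,-d],-1)
    return (c-V[:3,3])@V[:3,:3]
def on_plane(im,px,z):
    K,V=im["camera_matrix"],im["view"]; px=np.atleast_2d(px).astype(float)
    r=np.c_[(px[:,0]-K[0,2])/K[0,0],-(px[:,1]-K[1,2])/K[1,1],-np.ones(len(px))]@V[:3,:3]
    o=-V[:3,:3].T@V[:3,3]; return o+r*((z-o[2])/r[:,2])[:,None]
def rect(P):
    (c,s,a)=cv2.minAreaRect(P[:,:2].astype(np.float32)*1000)
    if s[0]<s[1]: s=s[::-1];a+=90
    return np.round(c,1),np.round(s,1),round((a+90)%180-90,1)
def hue(im,lo,hi): 
    h=cv2.cvtColor(im["frame"],cv2.COLOR_BGR2HSV); return cv2.inRange(h,(lo,110,50),(hi,255,255))>0
E
cat > m.py <<'E'
import pickle,sys; from vis import *
d=pickle.load(open('im.pkl','rb'))
t=d["top"];P=cloud(t)
for nm,lo,hi,box in(("blue",100,130,(300,212,352,270)),("red",0,8,(300,145,352,205))):
    roi=np.zeros((400,640),bool);roi[box[1]:box[3],box[0]:box[2]]=1
    m=hue(t,lo,hi)&roi; z=P[...,2]
    top=m&(z>0.1); print(nm,m.sum(),top.sum(),'z',np.percentile(z[m],[5,50,95]).round(4))
    if top.sum()>20:
        print(' top cloud rect',rect(P[top]))
        v,u=np.nonzero(top);zt=np.percentile(z[top],80);Q=on_plane(t,np.c_[u,v],zt);print(' plane rect',zt,rect(Q))
        q=Q[:,:2]-Q[:,:2].mean(0);w=np.linalg.svd(q,full_matrices=False)[2][0];print(' pca',Q.mean(0),np.degrees(np.arctan(w[1]/w[0])))
    pl=roi&(z>0.007)&(z<0.018); print(' plate',pl.sum(),np.median(z[pl]),rect(P[pl]))
    tb=roi&(z>0.03)&(z<0.055)&~m; print(' tubes',tb.sum(),rect(P[tb]) if tb.sum()>5 else '')
s=d["scene"];S=cloud(s);m=hue(s,100,130);m[:,:325]=0;m[:,365:]=0;m[:190]=0;m[228:]=0
print('scene blue',m.sum(),'z',np.percentile(S[m][:,2],[2,50,98]),S[m].mean(0),rect(S[m]))
z=S[...,2]; r=np.zeros_like(m);r[225:260,315:375]=1;pl=r&(z>.007)&(z<.018);print('plate',rect(S[pl]))
E
python3 m.py; python3 -c "
import pickle,cv2
t=pickle.load(open('im.pkl','rb'))
a=cv2.resize(t['top']['frame'][140:275,290:360],None,fx=4,fy=4,interpolation=2);cv2.imwrite('pics/c1.png',a)"
```

```text
blue 184 150 z [0.0497 0.1111 0.1144]
 top cloud rect (array([413.6, 364.7]), array([75.5, 35.3]), 13.3)
 plane rect 0.11302323904186999 (array([429.4, 368.4]), array([50. , 12.1]), 50.5)
 pca [0.42960153 0.36818704 0.11302324] 50.1245967536585
 plate 863 0.011790619808605988 (array([429.9, 368.3]), array([99.6, 63.4]), 14.8)
 tubes 146 (array([429.9, 368. ]), array([91.8, 13.1]), 14.3)
red 170 139 z [0.0693 0.111  0.1143]
 top cloud rect (array([577.2, 371.1]), array([50.2, 11.8]), 11.4)
 plane rect 0.1128344138724861 (array([576.7, 371.4]), array([50.6, 11.9]), 12.0)
 pca [0.57634439 0.3713413  0.11283441] 11.00042345473555
 plate 824 0.011864808329599085 (array([591.9, 375.4]), array([132.4,  70.5]), 16.2)
 tubes 113 (array([591.1, 380.9]), array([121.4,  39.3]), 31.6)
scene blue 320 z [0.06362411 0.09741789 0.11256448] [0.42928966 0.37629752 0.09558249] (array([283.3, 690.8]), array([723. ,  45.3]), -65.0)
plate (array([431.1, 370.8]), array([99.4, 63.8]), 13.9)
```

View pics/c1.png

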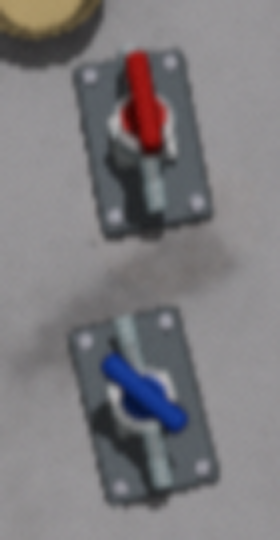

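The measurements fit the given sizes: bar 50 x 12 mm with its top at 0.113, plate 99.6 x 63.4, tubes 92 mm. The axis is at (0.430, 0.368), the tubes lie at 14.4° and the bar at 50.3°, so I turn it +54°. Next: obstacle check and IK before the first move.

```bash
cat > rob.py <<'E'
from bench import *
import numpy as np
from scipy.spatial.transform import Rotation as R
C=np.array([0.430,0.3683])
def quat(bar_deg,flip=0):
    a=np.radians(bar_deg+90+180*flip); y=np.array([np.cos(a),np.sin(a),0]);z=np.array([0,0,-1.])
    return R.from_matrix(np.c_[np.cross(y,z),y,z]).as_quat(scalar_first=True)
E
python3 - <<'E'
from rob import *
import pickle; from vis import *
d=pickle.load(open('im.pkl','rb'))
P=np.vstack([cloud(d[n])[d[n]["depth"]>0] for n in d])
r=np.hypot(P[:,0],P[:,1]);th=np.degrees(np.arctan2(P[:,1],P[:,0]))
for a in range(-60,70,10):
    print(a,[round(float(P[(abs(th-a)<6)&(r>lo)&(r<lo+.1)&(P[:,2]<.9)][:,2].max(initial=-1)),2) for lo in (.3,.4,.5,.6)])
q=np.hypot(*(P[:,:2]-C).T)
for h in(.13,.2,.3): print('near',h,q[(P[:,2]>h)&(P[:,2]<h+.3)].min())
for f in(0,1):
    for b in(50.3,104.4): print(f,b,[None if j is None else j.round(2) for j in [inverse_kinematics([*C,z],quat(b,f)) for z in(.25,.08)]])
for rr in(.34,.38):print(inverse_kinematics([rr*np.cos(-1.26),rr*np.sin(-1.26),.3],state()["ee_rot"]))
E
```

```text
-60 [-0.79, -0.79, 0.0, 0.25]
-50 [-0.78, 0.0, 0.2, 0.35]
-40 [0.0, 0.05, 0.2, 0.36]
-30 [0.0, 0.2, 0.26, 0.25]
-20 [0.01, 0.26, 0.26, 0.26]
-10 [0.02, 0.26, 0.3, 0.5]
0 [0.02, 0.26, 0.48, 0.52]
10 [0.02, 0.04, 0.48, 0.56]
20 [0.03, 0.04, 0.32, 0.65]
30 [0.03, 0.05, 0.04, 0.65]
40 [0.0, 0.01, 0.12, 0.06]
50 [-0.79, 0.01, 0.02, 0.03]
60 [-0.79, -0.79, 0.0, 0.02]
near 0.13 0.1565458370753301
near 0.2 0.1565458370753301
near 0.3 0.1565458370753301
0 50.3 [array([ 0.65,  0.  ,  1.29, -0.  ,  1.85, -1.8 ]), array([ 0.65,  0.02,  1.57, -0.  ,  1.55, -1.8 ])]
0 104.4 [None, None]
1 50.3 [array([ 0.65,  0.  ,  1.29, -0.  ,  1.85,  1.34]), array([ 0.65,  0.02,  1.57, -0.  ,  1.55,  1.34])]
1 104.4 [array([ 0.65,  0.  ,  1.29, -0.  ,  1.85,  0.4 ]), array([ 0.65,  0.02,  1.57, -0.  ,  1.55,  0.4 ])]
[-1.36008858e+00 -5.71733825e-01  1.66466518e+00 -8.80720359e-05
  2.05038996e+00 -9.90679254e-02]
[-1.34953948e+00 -4.65479655e-01  1.59450270e+00 -6.63115396e-05
  2.01429899e+00 -8.85066538e-02]
```

```bash
python3 - <<'E'
from rob import *
import cv2,pickle
j=inverse_kinematics([.34*np.cos(-1.26),.34*np.sin(-1.26),.32],state()["ee_rot"])
movej(j); j=j.copy(); j[0]=.65; j[5]=1.34; movej(j)
move_to([*C,.17],quat(50.3,1))
s=state(); print(s["time"],s["ee_pos"],s["ft_force"],s["moment"],s["joint_pos"].round(2))
i=get_image("scene"); pickle.dump(i,open('im2.pkl','wb')); cv2.imwrite('pics/s2.png',cv2.resize(i["frame"][120:270,250:450],None,fx=3,fy=3))
E
```

```text
4.3333 [0.43017401 0.36804674 0.17134152] [0.05385114 0.5378362  0.3384868 ] [-0.00292938 -0.07491529 -0.01715751] [ 0.65 -0.01  1.43  0.    1.71  1.34]
```

View pics/s2.png

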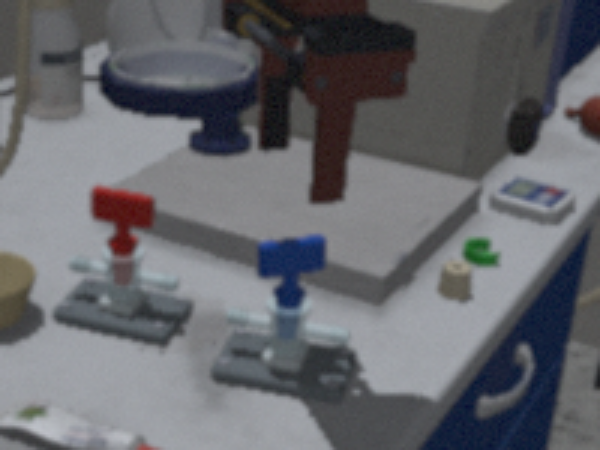

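The fingers straddle the bar: fingertips at crop (275,145) and (330,195), bar at (292,255). I'll descend, grip and press.

```bash
python3 - <<'E'
from rob import *
q=quat(50.3,1)
move_l([*C,.084],0.08); f0=state()["ft_force"]; print(f0,state()["ee_pos"])
close(); s=state(); print('grip',s["finger_gap"],s["finger_force"],s["ft_force"]-f0,s["moment"],s["ee_pos"],s["time"])
z=.084
while z>.070:
    z-=.001; move_l([*C,z],0.02); s=state(); f=s["ft_force"]-f0
    print(round(z,4),s["ee_pos"].round(4),f.round(1),round(s["time"],2))
    if f[2]>15: break
np.save('c.npy',[z,*f0])
E
```

```text
[ 0.72117826 -0.10850073 -0.00995242] [0.43035262 0.36857    0.0848272 ]
grip 0.011897706243789625 29.999282243661582 [ 3.99827819 -3.50404524 -1.37745416] [-0.43726911 -0.67621913  0.05394927] [0.43122486 0.36726823 0.08399018] 6.7583
0.083 [0.4312 0.3673 0.0838] [ 2.  -4.8  2.9] 7.01
0.082 [0.4312 0.3673 0.0833] [ 1.5 -5.2  5.1] 7.26
0.081 [0.4313 0.3673 0.0826] [ 0.9 -5.4  5.6] 7.51
0.08 [0.4313 0.3673 0.0816] [ 0.1 -5.5  6.8] 7.76
0.079 [0.4313 0.3673 0.0807] [ 0.8 -5.3  6.5] 8.01
0.078 [0.4313 0.3673 0.0797] [ 0.4 -5.5  6.1] 8.26
0.077 [0.4312 0.3673 0.0787] [ 0.6 -5.1  6.5] 8.51
0.076 [0.4313 0.3673 0.0777] [ 0.1 -5.8  6.6] 8.76
0.075 [0.4313 0.3673 0.0771] [-0.8 -5.8  8.3] 9.01
0.074 [0.4313 0.3673 0.0769] [-1.3 -7.6 11.4] 9.26
0.073 [0.4313 0.3673 0.0768] [-4.  -8.1 15. ] 9.51
```

Seated: force rises sharply after about 7 mm of travel. Next I turn under regulated load, centred on the axis the grip revealed.

```bash
python3 - <<'E'
from rob import *
c=np.load('c.npy'); z,f0=c[0],c[1:]; A=np.array([.4312,.3673])
def yaw(s):
    y=R.from_quat(s["ee_rot"],scalar_first=True).as_matrix()[:,1]; return np.degrees(np.arctan2(y[1],y[0]))-270+360
for b in np.r_[50.3,np.arange(54,105,4.),105.5]:
    move_to([*A,z],quat(b,1)); s=state(); f=s["ft_force"]-f0
    print(round(b,1),round(yaw(s)%180,1),s["ee_pos"].round(4),f.round(1),s["moment"][2].round(3),round(z,4),round(s["time"],2))
    if f[2]>40 or np.hypot(*f[:2])>25: print('stop');break
    z-=np.clip((16-f[2])*.0003,-.001,.0012)
np.save('c.npy',[z,*f0])
E
```

```text
50.3 50.3 [0.4313 0.3673 0.0768] [-8.2 -5.5 16.7] -0.021 0.073 9.76
54.0 54.0 [0.4313 0.3674 0.0768] [-6.8 -4.7 14.9] 0.072 0.0732 10.01
58.0 58.0 [0.4313 0.3673 0.0768] [-8.3 -5.3 17.2] 0.007 0.0729 10.26
62.0 62.0 [0.4313 0.3673 0.0768] [-6.9 -5.3 15.3] 0.003 0.0733 10.51
66.0 66.0 [0.4313 0.3674 0.0768] [-7.6 -5.5 16.5] 0.05 0.0731 10.76
70.0 70.0 [0.4313 0.3674 0.0768] [-7.7 -5.9 16. ] 0.012 0.0732 11.01
74.0 74.0 [0.4313 0.3673 0.0768] [-7.4 -5.6 15.3] 0.023 0.0732 11.26
78.0 78.0 [0.4313 0.3674 0.0768] [-7.7 -4.8 16.7] 0.054 0.073 11.51
82.0 82.0 [0.4313 0.3673 0.0768] [-7.5 -5.4 15. ] 0.032 0.0732 11.76
86.0 86.0 [0.4313 0.3673 0.0768] [-8.2 -6.7 15.9] 0.029 0.0729 12.01
90.0 90.0 [0.4313 0.3674 0.0768] [-8.2 -5.6 17.7] 0.026 0.0729 12.26
94.0 94.0 [0.4312 0.3673 0.0768] [-6.8 -5.4 14.3] 0.077 0.0734 12.51
98.0 98.0 [0.4313 0.3673 0.0768] [-7.9 -5.7 16.6] 0.028 0.0729 12.76
102.0 102.0 [0.4313 0.3674 0.0768] [-7.4 -6.  16.9] 0.023 0.0731 13.01
105.5 105.5 [0.4312 0.3673 0.0768] [-7.3 -5.5 16.1] 0.04 0.0733 13.26
```

The turn was clean, and the load stayed between 14 and 18 N. I'll release, lift and look.

```bash
python3 - <<'E'
from rob import *
from vis import *
import pickle
gripper_open(); p=state()["ee_pos"]; print(p,state()["ft_force"])
move_l([p[0],p[1],.20],0.1)
j=state()["joint_pos"].copy(); 
k=inverse_kinematics([.27,.23,.28],state()["ee_rot"]); print(k)
if k is not None: movej(k)
d={n:get_image(n) for n in("scene","top")}; pickle.dump(d,open('im3.pkl','wb'))
t=d["top"];P=cloud(t);m=hue(t,100,130);m[:212]=0;m[270:]=0;m[:,:300]=0;m[:,352:]=0;z=P[...,2]
top=m&(z>.09);v,u=np.nonzero(top);print(top.sum(),np.percentile(z[top],[20,50,80]),rect(on_plane(t,np.c_[u,v],.106)))
print(state()["time"],state()["ee_pos"],state()["ft_force"])
cv2.imwrite('pics/e.png',np.hstack([cv2.resize(d["top"]["frame"][190:290,275:375],(400,400)),cv2.resize(d["scene"]["frame"][170:270,300:400],(400,400))]))
E
```

```text
[0.43119515 0.36729436 0.07334006] [-7.49697967e-05  4.96223150e-01 -3.44112844e-01]
[ 6.09651527e-01 -5.47907829e-01  1.68625362e+00 -1.03777790e-04
  2.00487245e+00  3.39030413e-01]
151 [0.10317345 0.10479484 0.10639398] (array([429.3, 368.2]), array([50.7, 12.4]), -74.9)
16.9167 [0.27051527 0.23039121 0.27896284] [ 0.33793039 -0.11682252 -0.16037841]
```

View pics/e.png

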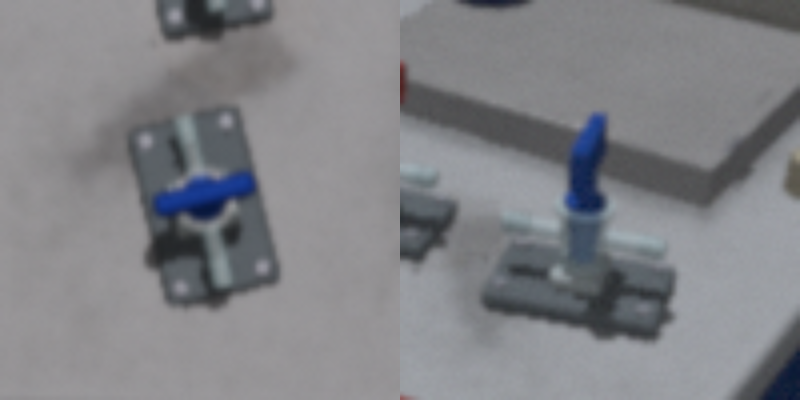

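The bar now stands square across the tubes (105.1° against tubes at about 14.4°, bar at crop (205,195)). Its top is down from 0.113 to 0.106, which is home, and the gripper is clear of it.

```bash
python3 -c "
from bench import *
print(job_done())"
```

```text
the job is handed in; nothing more can be done
None
```

The blue stopcock is shut: its plug is fully home and its bar is square across the side tubes to within about 1°. The plug has been released with the arm clear, the arm never went near the red stopcock, and the job was handed in at about 17 s with no verdict returned.

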